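# Load the last plaque and lock the tray stop on its line

### The arm

A 6-joint arm with a two-finger parallel gripper is mounted at the origin on the work surface. World frame = base frame: x ahead of the robot, y to its left, z up, the work surface at z = 0. Lengths are in mm, angles in rad, forces in N, time in s.
With the tool pointing down it reaches from about 350 to 775 mm from the base axis. Payload 7.3 kg.
Tool frame: the origin (TCP) lies at the very end of the fingers, on their centre line; the grasp point (between the pads) lies 19 mm behind it; z points along the fingers, y is the line along which they close (so a half turn about z gives the same grasp; the last joint's range is limited). The gripper opens to 92 mm and grips with 3 to 60 N. Pads are 19 mm wide; open, the fingers measure 130 mm over their backs; the gripper's body (75 mm by 190 mm) begins 47 mm behind the grasp point.
Start: joints at [0.957, 0.342, 1.524, -0, 1.275, -0.146], TCP at [236.724, 468.622, 226.741] pointing down, gripper open.
Joint ranges: [-2.53, 2.53], [-0.77, 2.02], [0.04, 2.7], [-1, 4.14], [0.28, 2.66], [-3.11, 3.11]. Speed limits (rad/s): [2.57, 2.57, 3.14, 3.14, 3.14, 3.14].

### API

Orientations are given as [roll, pitch, yaw] about the fixed x, y, z axes, in that order (R = Rz(yaw) Ry(pitch) Rx(roll)).
In Python, from plant import get_obs, vision, workorder gives the robot as it stands.
- The arm moves only by the shell command python3 -m pendant 'ROWS' [OPENING]. ROWS is a JSON object of lists of equal length, an entry for each row: "dp": the shift along the tool's x, y, z in m, a list of three; "rotation": the turn, a rotation vector about the tool's x, y, z in rad, a list of three. A call has 1 to 8 rows; each row is the pose to reach, as a shift and turn from the pose commanded when the call began, along the tool's axes at that moment; what a row does not reach only later rows make up. A row lasts 1/8 s, in which the tool goes at most 62.5 mm and 10.7 degrees, less where a joint would pass 70% of its speed; a pose out of reach is approached as far as the arm can. A call with a gripper value outside its range is refused whole. OPENING is the finger opening in m, from 0 to 0.0918, set as the call begins (- or left out, the last holds). The fingers move at their own pace and stop on an object; the grip force is fixed at half the most. Time passes only in rows, so rows that repeat a pose let the fingers close. It gives the time, the measured TCP pose, the force, the opening and the grip force at its end, in the units of the state.
- get_obs(): the state, without advancing time (a new reading comes with each control period).
- vision.capture(name): name is "scene" or "top" or "wrist"; returns a dict with "pixels" (384x512x3 uint8, red, green, blue), "vfov" (degrees; the focal length in pixels is half the picture's height over the tangent of half this angle, whatever the lens; pixels are square), "cx", "cy" (the principal point, pixels), "dist" ([k1, k2, p1, p2, k3] as OpenCV has them; the pictures are not rectified), "pose" (4x4, takes a point from camera to world coordinates); the wrist camera has in their place "T_tool_cam" (4x4, takes a point from camera to tool coordinates, whose origin is the TCP and whose axes are the flange's). Camera axes: x right, y up, looking along -z (the intrinsics and any distortion apply to the point x, -y, -z); pixel columns grow to the right and rows downward; lengths in mm; the calibration is good to about 2 mm. A picture is of the moment at which its call begins: read the wrist's pose just before it. There is no depth.
- workorder.close_job(): hands the job in; it is judged then, once.
The state is a dict: "time": time; "joint_positions": joint angles; "dq": joint speeds; "tau": joint torques, N m; "tool_pos": TCP position; "tcp_rot": TCP orientation; "contact_force": force on the tool from outside, world axes, zero at the start; "moment": the same for the moment, N m; "grip_width": finger opening in mm; "finger_force": force on a finger pad.
Only numpy, scipy, OpenCV 4.12 (cv2) and the standard library are available. Lean on these libraries where they do the work, as an engineer would, in place of code of your own. Each camera call takes 0.05 s, during which the arm holds its last target. There are 200 camera calls.

### The job

Pick up the rectangular plaque lying on the counter and lay it flat in the empty third place of the row in the open case's tray. Then push the tray's spring-backed stop forward until its face is on the long chrome line and, holding it there against its spring, squeeze its chrome cam lever fully shut against the grip rib. Finish still gripping rib and shut lever together with the stop on the line, do not let go, and leave everything else on the counter where it is.

Things in the scene. Friction and masses are not known exactly. Their poses are not given: they have to be found in the camera images.
- plaque: the plaque to load: flat pearl-white rectangle 50 x 76 x 5 mm lying on the counter, 28 to 49 g. Origin at the centre of its underside, z up, x along the 50 mm side, y along the 76 mm side (either way round is the same). A round pearl jeton lies on the counter too and is not wanted.
- case: aluminium clamshell case opened flat, fixed. Origin on the counter under the centre of the base half (nearer the robot), z up, x towards the lid half, y along the case from the stop to the closed end of the plaque row. Base half 210 x 430 mm, rim 55 mm high; lid half, same size, at x 111 to 321 mm. In the base a dark tray, deck 45 mm above the counter, with a channel for plaques along y at x = 0.
- third_place (a point): on the channel's bed, centre of the empty third place, axes as the case. Channel 57 mm wide, bed 3.5 mm below the deck (41.5 mm above the counter); plaques lie with their 76 mm side along y. At each place finger notches, 44 mm along y, x 28 to 60 mm on both sides, 11 mm deep from the deck, let fingers grip across the plaque's 50 mm down to the bed. Behind it (-y) the bed is free for another 35 mm.
- line (a point): middle of the long chrome line inlaid across the deck on both sides of the channel (x 36 to 86 mm either side), 44 mm behind (-y) the third place's centre, at deck height, axes as the case. With the stop's face on it the row keeps 9 mm of play, so the plaques are not squeezed. Nearest the rim are short 10 mm ticks, which do not count.
- stop (a joint): slide of the stop along the case's y, m: 0 = face on the line, grows as the stop goes back (case -y), negative past the line. Starts at 0.07, its rear end, where its spring holds it (pulls back with about 3 N all the way, so let go with the lever open it runs back). The line is no hard end: the stop can overrun it by up to 12 mm.
- stop_face (a point): on the stop's plaque-side face, centre line, deck height; axes as the case. The stop: upright plate 100 mm wide, 6 mm thick, top 40 mm above the deck; behind it (-y) an upright rib joined to it, x 0 to 10 mm, y -6 to -60 mm, top 38.5 mm above the deck; both on a shoe 40 mm wide, top 12.5 mm above the deck (fingertips stay above it). Fingers beside the rib push on the plate's back (y = -6 mm).
- rib_mid (a point): inside the grip rib, half-way through its thickness, 17 mm behind the stop's face and 25.5 mm above the deck; a 22 mm wide finger centred beside it just touches the plate's back; axes as the case
- lever (a joint): chrome cam lever on the stop, rad, upright pivot 57 mm behind the stop's face at x = -11 mm: 0 = fully shut, along the rib; at the start 0.55 to 0.66 = open, tip swung out to -x. Stays where left. Below about 0.5 its cam bites on the rail, and shut it locks the stop. Shutting takes about 5 N at the tip.
- lever_tip (a point): free end of the lever, mid-height, 48 mm from the pivot. The end pad is 28 mm long, 8 mm thick, 15 to 35 mm above the deck. Shut it leaves 7 mm to the rib (rib and lever together 25 mm across, x -15 to +10 mm of the stop); open they are 49 to 54 mm across and the tip lies about 18 mm behind the stop's face.
- stop_grip: the upright plate and rib of the stop as one solid; origin and axes as stop_face.
- lever_pad: the end pad of the cam lever; origin on the lever's pivot at the shoe's top, y along the lever towards its tip, z up.
- row_plaque_1: plaque already in the first place of the row, same as the loose one; leave it
- row_plaque_2: plaque already in the second place; leave it
- jeton: round pearl jeton, 58 mm across, 5 mm thick; bystander. Origin at the centre of its underside
- comb: pale blue chip sorting comb 200 x 70 x 8 mm; bystander
- paddle: black acrylic paddle, 215 mm long; bystander
- die_1: red 19 mm die; bystander
- die_2: red 19 mm die; bystander
- chip_sleeve: short stack of six chips, 39 mm across, 20 mm tall; bystander
There are look-alikes about, which are no part of the job. What is shaped like the plaque but brown is not meant.

How it is judged:
By the outcome, as a careful person would: the job done as asked, in the order asked, and still so for the second after the job is handed in, while the arm keeps its last pose, push and grip.
It also fails if it takes over 58 s, if anything falls off the work surface, if the arm or the gripper's body presses on something with over 40 N, if the wrist force passes 120 N, or if a joint passes its speed limit or range.

## Working session

There is one attempt and no reset: what is moved stays moved. The work goes in short steps, Python scripts to look and compute and a shell command to move; the robot and the scene stay as the last step left them, time stands still between calls to the robot, and variables do not carry over. Pictures are saved under pics/ and viewed, at most 10 in all, crops included, and the job is handed in when it is done.

```bash
ls; mkdir -p pics
cat > h.py <<'E'
import numpy as np, cv2
from scipy.spatial.transform import Rotation as R
from plant import get_obs, vision, workorder
def cap(n):
    o=get_obs(); c=vision.capture(n)
    if 'pose' in c: c['P']=np.array(c['pose'])
    else:
        T=np.eye(4); T[:3,:3]=R.from_euler('xyz',o['tcp_rot']).as_matrix(); T[:3,3]=o['tool_pos']
        c['P']=T@np.array(c['T_tool_cam'])
    px=np.array(c['pixels']); f=px.shape[0]/2/np.tan(np.radians(c['vfov'])/2)
    c['K']=np.array([[f,0,c['cx']],[0,f,c['cy']],[0,0,1]]); c['img']=px; c['D']=np.array(c['dist'],float)
    return c
def ray(c,uv):
    p=cv2.undistortPoints(np.array(uv,float).reshape(-1,1,2),c['K'],c['D']).reshape(-1,2)
    d=np.c_[p[:,0],-p[:,1],-np.ones(len(p))]@c['P'][:3,:3].T
    return c['P'][:3,3],d
def plane(c,uv,z):
    o,d=ray(c,uv); return o+d*((z-o[2])/d[:,2])[:,None]
def proj(c,X):
    X=np.array(X,float).reshape(-1,3); q=(X-c['P'][:3,3])@c['P'][:3,:3]
    q=q*[1,-1,-1]
    return cv2.projectPoints(q,np.zeros(3),np.zeros(3),c['K'],c['D'])[0].reshape(-1,2)
def tri(c1,uv1,c2,uv2):
    o1,d1=ray(c1,uv1);o2,d2=ray(c2,uv2);out=[]
    for a,b in zip(d1,d2):
        s=np.linalg.lstsq(np.c_[a,-b],o2-o1,rcond=None)[0]
        out.append(np.r_[(o1+s[0]*a+o2+s[1]*b)/2,np.linalg.norm(o1+s[0]*a-o2-s[1]*b)])
    return np.array(out)
def save(name,img,s=1.5):
    cv2.imwrite('pics/'+name+'.png',cv2.resize(img[...,::-1],None,fx=s,fy=s,interpolation=cv2.INTER_CUBIC))
E
python3 - <<'E'
from h import *
for n in ('top','scene'):
    c=cap(n); save(n+'0',c['img'],1.5); np.save('pics/'+n+'0.npy',c['img']); print(n,c['P'][:3].round(2).tolist(),c['K'][0,0],c['D'])
o=get_obs();print(o['time'],o['tool_pos'],o['tcp_rot'])
E
```

```text
pics
top [[0.02, 1.0, -0.09, 340.59], [-1.0, 0.02, 0.0, -56.77], [0.0, 0.09, 1.0, 1934.32]] 487.62921963353995 [-0.1740206  0.         0.         0.         0.       ]
scene [[0.49, -0.63, 0.61, 1242.61], [0.87, 0.34, -0.35, -479.32], [0.02, 0.7, 0.71, 986.5]] 402.97830199356093 [-0.05900641  0.          0.          0.          0.        ]
0.1 [236.53308238 468.30934527 226.14223458] [-3.14026135e+00 -1.81223097e-04  2.67377296e+00]
```

View pics/top0.png

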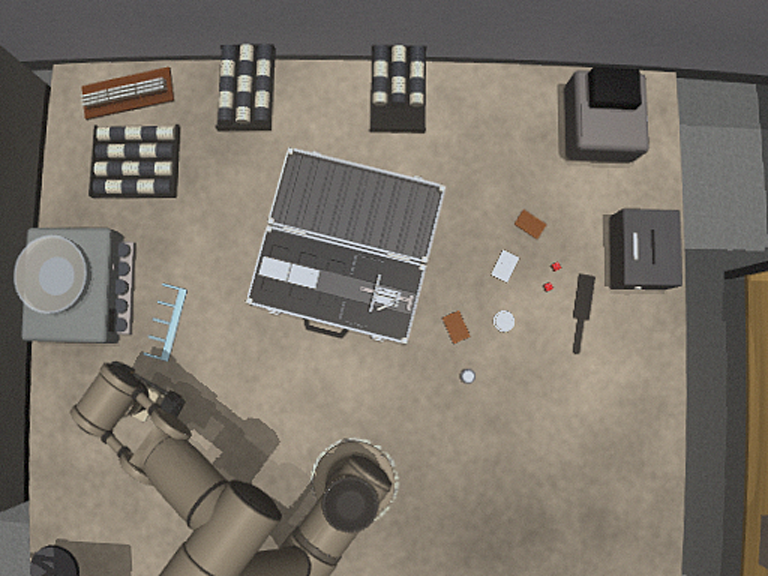

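View pics/scene0.png

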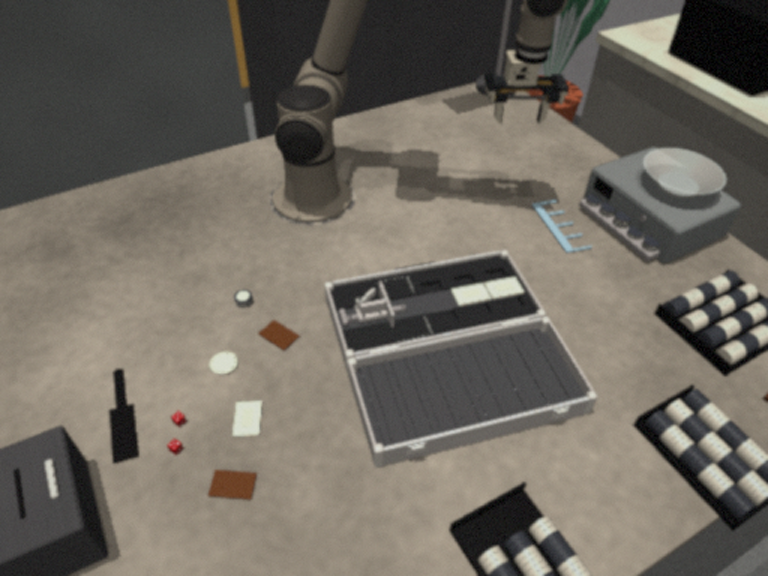

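The top view shows the white plaque at about (505,265), the case base around (335,285) with the row plaques on the left at (290,272), and the stop on the right at (385,293). All are in the 1.5x picture. The scene view agrees.

```bash
cat > m1.py <<'E'
from h import *
def whites(img,thr=185):
    hsv=cv2.cvtColor(img,cv2.COLOR_RGB2HSV)
    m=((hsv[...,2]>thr)&(hsv[...,1]<60)).astype(np.uint8)
    cs,_=cv2.findContours(m,cv2.RETR_EXTERNAL,cv2.CHAIN_APPROX_NONE); return m,cs
if __name__=='__main__':
  for n,zs in (('top',0),('scene',0)):
    c=cap(n); m,cs=whites(c['img'],190)
    for k in cs:
        a=cv2.contourArea(k)
        if 120<a<2500:
            ctr=k.reshape(-1,2).mean(0)
            for z in (5,46.5):
                w=plane(c,k.reshape(-1,2),z)[:,:2].astype(np.float32)
                r=cv2.minAreaRect(w); print(n,a,ctr.round(0),'z',z,np.round(r[0],1),np.round(r[1],1),round(r[2],1))
E
python3 m1.py
python3 - <<'E'
from h import *
a=np.load('pics/top0.npy')[95:235,160:300]; save('topcrop',a,4.2)
E
```

```text
top 136.0 [336. 214.] z 5 [ 428.3 -390.9] [51.8 52.4] 0.8
top 136.0 [336. 214.] z 46.5 [ 426.4 -383.7] [50.7 51.3] 0.8
top 124.5 [116. 213.] z 5 [414.9 487.2] [ 18.4 170.9] 76.9
top 124.5 [116. 213.] z 46.5 [413.3 475.5] [ 18.  167.2] 76.9
top 390.0 [193. 181.] z 5 [547.1 181.1] [155.5  48.6] 76.9
top 390.0 [193. 181.] z 46.5 [542.6 176. ] [152.2  47.5] 76.9
top 188.0 [336. 177.] z 5 [ 574.5 -394.5] [46.8 74.8] 63.6
top 188.0 [336. 177.] z 46.5 [ 569.5 -387.3] [45.8 73.2] 63.6
scene 142.5 [355. 375.] z 5 [1051.4  -86.5] [24.6 43.5] 89.9
scene 142.5 [355. 375.] z 46.5 [1059.5 -103.1] [23.6 41.6] 89.9
scene 339.0 [164. 278.] z 5 [ 576.9 -392.4] [48.2 73.1] 64.6
scene 339.0 [164. 278.] z 46.5 [ 605.1 -396.1] [46.2 70. ] 64.6
scene 183.0 [148. 241.] z 5 [ 430.1 -390.9] [54.3 49.9] 61.9
scene 183.0 [148. 241.] z 46.5 [ 464.5 -394.6] [52.  47.8] 61.9
scene 372.5 [324. 194.] z 5 [516.5 207.5] [155.   46.3] 76.6
scene 372.5 [324. 194.] z 46.5 [547.2 178.4] [148.5  44.3] 76.6
scene 1312.5 [458.  44.] z 5 [ -83.4 1721.9] [440.3 794.3] 89.5
scene 1312.5 [458.  44.] z 46.5 [ -27.3 1628.9] [421.7 760.7] 89.5
```

View pics/topcrop.png

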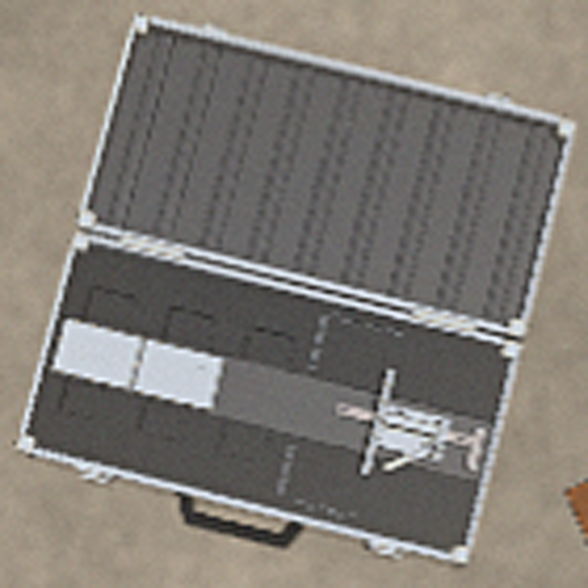

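The crop shows the row plaques at (95,345) and (178,373), the empty place to their right, the long dashed lines at about (318,340) and (288,470), and the open stop at (410,430). The plaque measures (576,-393), with its 50 mm side at about 64°. The tool's closing axis is already at 63°. I'll move above the plaque.

```bash
python3 -m pendant '{"dp":[[-0.043,-0.0385,0.003],[-0.086,-0.077,0.006],[-0.129,-0.1155,0.009],[-0.172,-0.154,0.012],[-0.215,-0.1925,0.015],[-0.258,-0.231,0.018],[-0.301,-0.2695,0.021],[-0.344,-0.308,0.024]],"rotation":[[0,0,0],[0,0,0],[0,0,0],[0,0,0],[0,0,0],[0,0,0],[0,0,0],[0,0,0]]}' 0.0918
python3 -m pendant '{"dp":[[-0.043,-0.0385,0.003],[-0.086,-0.077,0.006],[-0.129,-0.1155,0.009],[-0.172,-0.154,0.012],[-0.215,-0.1925,0.015],[-0.258,-0.231,0.018],[-0.301,-0.2695,0.021],[-0.344,-0.308,0.024]],"rotation":[[0,0,0],[0,0,0],[0,0,0],[0,0,0],[0,0,0],[0,0,0],[0,0,0],[0,0,0]]}'
python3 - <<'E'
from h import *
c=cap('wrist'); o=get_obs(); print(o['time'],o['tool_pos'],o['tcp_rot'],o['joint_positions'],np.array(c['T_tool_cam']).round(2).tolist(),c['K'][0,0],c['D'])
save('w1',c['img'],1.2); np.save('pics/w1.npy',c['img'])
from m1 import whites
m,cs=whites(c['img'],170)
for k in cs:
    if cv2.contourArea(k)>800:
        w=plane(c,k.reshape(-1,2),5)[:,:2].astype(np.float32); r=cv2.minAreaRect(w); print(cv2.contourArea(k),k.reshape(-1,2).mean(0),np.round(r[0],1),np.round(r[1],1),round(r[2],1))
E
```

```text
time: 1.2
tool_pos: [405.3, 36.7, 202.8]
tcp_rot: [3.141, 0.001, 2.674]
contact_force: [0.8, 0.8, 0.1]
grip_width: 91.8
finger_force: 0.0
time: 2.2
tool_pos: [573.4, -393.2, 178.3]
tcp_rot: [3.141, -0.0, 2.674]
contact_force: [2.0, -0.3, -0.0]
grip_width: 91.5
finger_force: 0.0
2.25 [ 573.92659653 -399.83954026  175.72666762] [-3.13928435e+00  1.10995232e-03  2.67004754e+00] [-0.71703247  0.70898953  1.04071431 -0.00200189  1.39025151 -1.81592454] [[0.0, 0.97, 0.25, 66.4], [1.0, -0.0, 0.0, 0.56], [0.0, 0.25, -0.97, -157.98], [0.0, 0.0, 0.0, 1.0]] 332.48948185390805 [-0.00275057  0.          0.          0.          0.        ]
2165.0 [320.22897196 291.76168224] [ 730.2 -381.4] [101.6  33.7] 63.3
2085.0 [174.97979798 293.90909091] [ 655.6 -535.4] [89.6 38.8] 63.3
1129.0 [499.33536585 135.2804878 ] [ 659.6 -159.3] [ 19.6 152.3] 73.2
9314.5 [426.54563107 144.72427184] [ 636.8 -211.2] [ 94.4 210.3] 48.3
7542.0 [352.89595376  80.74855491] [ 539.2 -267.4] [80.8 89.1] 48.4
62931.0 [178.51666667 122.94833333] [ 506.  -437.7] [345.9 235.5] 63.3
```

View pics/w1.png

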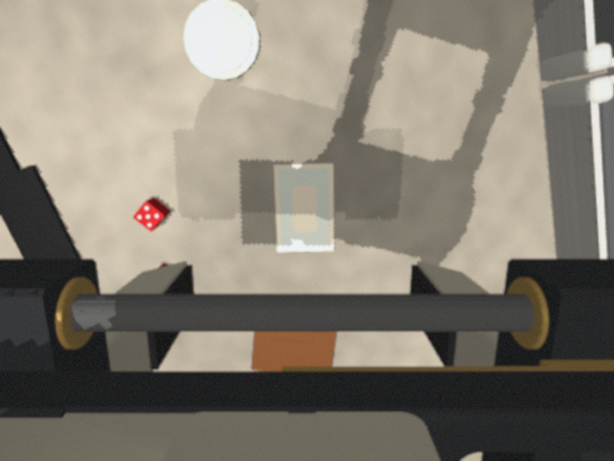

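The wrist view shows the plaque upright between the fingers, with corners at about (275,163), (333,165), (334,250) and (277,251) in the 1.2x picture. The jeton is at (221,38) and the brown decoy below, near the palm. I'll measure it again with the arm at rest.

```bash
cat > m2.py <<'E'
from h import *
c=cap('wrist'); o=get_obs(); print(o['time'],o['tool_pos'],o['tcp_rot'])
h=cv2.cvtColor(c['img'],cv2.COLOR_RGB2LAB).astype(int)
im=c['img'].astype(int); rb=im[...,0]-im[...,2]
print(rb[150,150:290:6],rb[110:230:6,255])
m=((rb<14)&(im.sum(2)>300)).astype(np.uint8); m=cv2.morphologyEx(m,cv2.MORPH_CLOSE,np.ones((5,5),np.uint8))
cs,_=cv2.findContours(m,cv2.RETR_EXTERNAL,cv2.CHAIN_APPROX_NONE)
for k in cs:
    if cv2.contourArea(k)>500:
        w=plane(c,k.reshape(-1,2),5)[:,:2].astype(np.float32); r=cv2.minAreaRect(w); print(cv2.contourArea(k),k.reshape(-1,2).mean(0).round(),np.round(r[0],1),np.round(r[1],1),round(r[2],1))
q=np.array([[275,163],[333,165],[334,250],[277,251]])/1.2
w=plane(c,q,5);print(w.round(1),w.mean(0))
E
python3 m2.py
```

```text
2.3 [ 572.89935833 -396.5335618   175.44710014] [-3.14083948e+00 -1.41066600e-03  2.66973838e+00]
[29 29 28 28 27 27 27 29 26 14 15 14 17 16 21  8  7  9 10  9  8  8 28 14] [25 26 24 23 29  9  6 27 28 29 29 28 37 35  9  9  7 29 29 30]
2771.5 [259. 172.] [ 577.4 -391.2] [48.5 74.8] 63.1
8197.0 [486.  93.] [ 627.4 -169.4] [ 48.  217.1] 76.9
3167.5 [189.  28.] [ 431.6 -390.7] [57.5 51.2] 62.9
[[ 531.6 -402.8    5. ]
 [ 554.5 -361.3    5. ]
 [ 620.4 -392.2    5. ]
 [ 599.  -436.5    5. ]] [ 576.38577316 -398.20451598    5.        ]
```

```bash
python3 -m pendant '{"dp":[[-0.002,0,0.03],[-0.003,0.001,0.06],[-0.0035,0.001,0.08],[-0.0035,0.001,0.08],[-0.0035,0.001,0.08]],"rotation":[[0,0,0],[0,0,0],[0,0,0],[0,0,0],[0,0,0]]}'
python3 m2.py
```

```text
time: 2.92
tool_pos: [577.0, -392.1, 99.8]
tcp_rot: [-3.141, 0.001, 2.674]
contact_force: [0.2, -0.0, -0.0]
grip_width: 91.7
finger_force: 0.0
2.975 [ 577.18355469 -392.31618275  100.18472739] [-3.14120987e+00  2.13765295e-03  2.67399252e+00]
[30 27 31 24 17 19 16 18 17 19 18 17 22  6  5  7  6  7  6  6  7  8 24 18] [26 25 27 27 25 16 28  9  7 11 30 30 29 30 29 30 32 35 11 11]
4532.0 [251. 191.] [ 577.2 -391.2] [48.7 73.9] 63.3
3184.5 [159.  18.] [ 440.8 -394.9] [57.9 30.7] 63.2
[[ 531.  -387.2    5. ]
 [ 548.5 -355.2    5. ]
 [ 599.3 -378.8    5. ]
 [ 582.9 -413.     5. ]] [ 565.40180792 -383.5602502     5.        ]
```

```bash
python3 -m pendant '{"dp":[[0.0005,0.001,0.04],[0.0005,0.001,0.075],[0.0005,0.001,0.09],[0.0005,0.001,0.097],[0.0005,0.001,0.097]],"rotation":[[0,0,0],[0,0,0],[0,0,0],[0,0,0],[0,0,0]]}'
python3 -m pendant '{"dp":[[0,0,0],[0,0,0],[0,0,0],[0,0,0],[0,0,0]],"rotation":[[0,0,0],[0,0,0],[0,0,0],[0,0,0],[0,0,0]]}' 0.03
```

```text
time: 3.6
tool_pos: [577.1, -391.4, 2.7]
tcp_rot: [-3.141, 0.001, 2.674]
contact_force: [0.7, -0.2, 1.0]
grip_width: 91.5
finger_force: 0.0
time: 4.22
tool_pos: [576.7, -391.0, 1.8]
tcp_rot: [3.142, 0.0, 2.674]
contact_force: [-0.5, -0.2, 0.2]
grip_width: 49.0
finger_force: 30.0
```

```bash
python3 -m pendant '{"dp":[[0,0,-0.03],[0,0,-0.08],[0,0,-0.13],[0,0,-0.148]],"rotation":[[0,0,0],[0,0,0],[0,0,0],[0,0,0]]}'
python3 -m pendant '{"dp":[[0.0322,0.0477,0],[0.0645,0.0955,0],[0.0967,0.143,0],[0.129,0.191,0],[0.161,0.2387,0],[0.1935,0.2865,0],[0.2257,0.334,0],[0.258,0.382,0]],"rotation":[[0,0,0.167],[0,0,0.334],[0,0,0.5],[0,0,0.668],[0,0,0.835],[0,0,1.0],[0,0,1.168],[0,0,1.335]]}'
python3 -m pendant '{"dp":[[0,0,0],[0,0,0],[0,0,0]],"rotation":[[0,0,0],[0,0,0],[0,0,0]]}'
cat > m3.py <<'E'
from h import *
import sys
c=cap('wrist'); o=get_obs(); print(o['time'],o['tool_pos'],o['tcp_rot'],o['joint_positions'])
n=sys.argv[1]; save(n,c['img'],1.5); np.save('pics/%s.npy'%n,c['img'])
im=c['img'].astype(int); m=((im.min(2)>165)).astype(np.uint8)
cs,_=cv2.findContours(m,cv2.RETR_EXTERNAL,cv2.CHAIN_APPROX_NONE)
for k in cs:
    if cv2.contourArea(k)>700:
        w=plane(c,k.reshape(-1,2),46.5)[:,:2].astype(np.float32); r=cv2.minAreaRect(w); print(cv2.contourArea(k),k.reshape(-1,2).mean(0).round(),np.round(r[0],1),np.round(r[1],1),round(r[2],1))
E
python3 m3.py w2
```

```text
time: 4.72
tool_pos: [577.7, -391.9, 153.5]
tcp_rot: [-3.14, 0.006, 2.674]
contact_force: [-0.1, -0.2, -1.0]
grip_width: 48.8
finger_force: 30.0
time: 5.72
tool_pos: [517.5, 67.8, 148.7]
tcp_rot: [-3.14, 0.0, 1.334]
contact_force: [0.1, -0.4, -0.3]
grip_width: 48.9
finger_force: 30.0
time: 6.1
tool_pos: [518.7, 64.7, 149.3]
tcp_rot: [-3.141, 0.0, 1.339]
contact_force: [-0.4, 0.1, 0.1]
grip_width: 49.2
finger_force: 30.0
6.15 [518.80828509  64.6469103  149.40814359] [-3.14119049e+00  1.60475343e-04  1.33842774e+00] [-2.26429911e-02  4.14139883e-01  1.64391216e+00 -8.28587327e-05
  1.08396737e+00  2.09764405e-01]
2563.0 [253. 291.] [497.6 -25.8] [27.6 83.8] 76.8
3270.5 [ 47. 207.] [348.5  89.7] [99.5 40.7] 4.3
7083.5 [251. 205.] [514.3  50.6] [65.2 80.9] 76.8
6603.0 [251.  85.] [536.2 141.3] [74.1 49.1] 76.8
4354.5 [397. 117.] [640.3  95.4] [160.2  19.7] 76.9
1938.0 [250.  14.] [547.2 189.8] [18.9 50.4] 76.8
7700.5 [83. 82.] [390.7 154.2] [160.3  84.8] 76.5
```

View pics/w2.png

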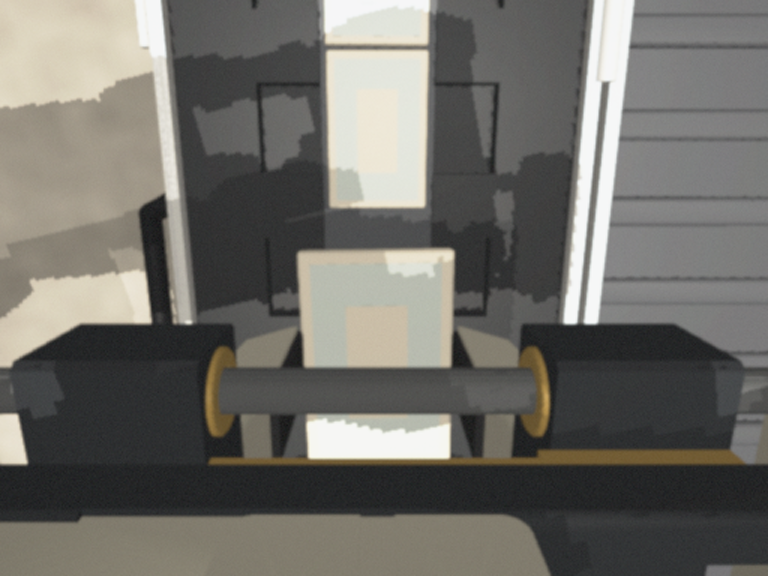

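The view shows row plaque 2 at about (376,128) and the held plaque between the fingers with its front edge at row 250. Place 3's notch corners are at (270,315) and (487,313), and place 2's upper notch corners are at (258,85) and (497,83). All are in the 1.5x picture.

Run:
```python
from h import *
c=cap('wrist')
q=np.array([[258,85],[497,83],[262,173],[493,174],[268,238],[489,238],[270,315],[487,313]])/1.5
w=plane(c,q,45)[:,:2]; a=np.radians(76.8); Y=np.array([np.cos(a),np.sin(a)]); X=np.array([Y[1],-Y[0]])
r2=np.array([536.2,141.3])
print('notch in case axes rel row2:',np.c_[(w-r2)@X,(w-r2)@Y].round(1).tolist())
# held plaque corners: z of top ~ tcp z -2+5
h=np.array([[298,252],[454,249]])/1.5
t=c['P'];o=get_obs();T=np.array(o['tool_pos'])
e=plane(c,h,T[2]+3)[:,:2]; print('held front edge rel TCP',np.c_[(e-T[:2])@X,(e-T[:2])@Y].round(1).tolist(), T)
# row2/row1 gap edges
g=np.array([[326,40],[428,40],[327,52],[429,52],[329,207],[427,207]])/1.5
w=plane(c,g,46.5)[:,:2]; print(np.c_[(w-r2)@X,(w-r2)@Y].round(1).tolist())
c=cap('top')
m=(c['img'].min(2)>190).astype(np.uint8)
```

```text
notch in case axes rel row2: [[-58.4, 21.9], [59.4, 22.7], [-58.8, -20.5], [59.9, -21.1], [-57.6, -54.2], [59.7, -54.3], [-58.9, -97.1], [60.9, -96.1]]
held front edge rel TCP [[-25.2, 37.1], [24.0, 38.1]] [518.81194934  64.6857013  149.51204149]
[[-24.2, 41.9], [24.8, 41.9], [-23.8, 36.6], [25.4, 36.5], [-24.7, -37.8], [26.2, -37.8]]
```

```bash
python3 -m pendant '{"dp":[[0.0015,0,0.03],[0.0015,0,0.06],[0.0015,0,0.08],[0.0015,0,0.09],[0.0015,0,0.098],[0.0015,0,0.102],[0.0015,0,0.105],[0.0015,0,0.105]],"rotation":[[0,0,0],[0,0,0],[0,0,0],[0,0,0],[0,0,0],[0,0,0],[0,0,0],[0,0,0]]}'
python3 m3.py w3
```

```text
time: 7.25
tool_pos: [519.1, 67.5, 44.9]
tcp_rot: [3.141, -0.0, 1.34]
contact_force: [-0.2, -0.8, 0.4]
grip_width: 48.8
finger_force: 30.0
7.3 [519.16824249  67.49792459  44.99548229] [ 3.14106397e+00 -2.12693146e-04  1.33979406e+00] [-1.72255698e-02  5.57358599e-01  1.74988786e+00  1.29227884e-04
  8.33784432e-01  2.13689934e-01]
2568.5 [252. 291.] [512.4  39.2] [16.5 50.3] 76.8
7036.5 [251. 205.] [522.5  85. ] [39.1 48.5] 76.8
1671.5 [502. 164.] [644.4  76.2] [76.5  7.7] 77.0
3412.0 [488. 113.] [637.8  98.9] [103.6   7.7] 76.9
17557.0 [252.  80.] [535.8 139.6] [70.6 48.9] 77.0
2503.5 [ 16. 113.] [426.8 148.8] [102.6   7.1] 76.5
```

View pics/w3.png

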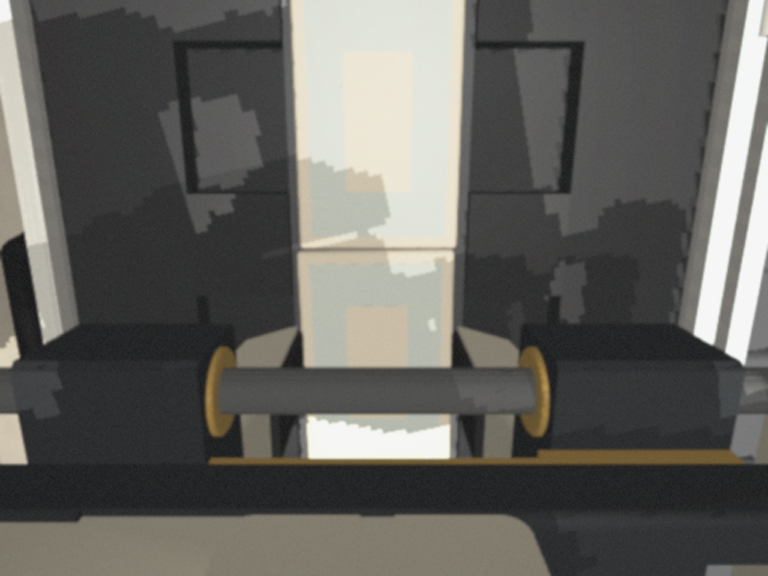

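The held plaque sits in the channel, lined up with the row, with only a thin dark gap to row plaque 2 at row 249. I'll back off 1 mm, lower the last bit, and then open only partway because of the notch walls.

```bash
python3 -m pendant '{"dp":[[-0.001,0,0],[-0.001,0,0.001],[-0.001,0,0.0015],[-0.001,0,0.0015]],"rotation":[[0,0,0],[0,0,0],[0,0,0],[0,0,0]]}'
python3 -m pendant '{"dp":[[0,0,0],[0,0,0],[0,0,0]],"rotation":[[0,0,0],[0,0,0],[0,0,0]]}' 0.064
python3 -m pendant '{"dp":[[0,0,-0.02],[0,0,-0.06],[0,0,-0.11],[0,0,-0.11],[0,0,-0.11]],"rotation":[[0,0,0],[0,0,0],[0,0,0],[0,0,0],[0,0,0]]}'
python3 m3.py w4; python3 m1.py | grep 46.5
```

```text
time: 7.8
tool_pos: [518.8, 66.5, 43.2]
tcp_rot: [3.142, -0.0, 1.34]
contact_force: [-0.6, -0.2, 0.4]
grip_width: 49.4
finger_force: 30.0
time: 8.18
tool_pos: [518.8, 66.5, 43.2]
tcp_rot: [3.141, -0.0, 1.34]
contact_force: [0.5, -0.2, -0.3]
grip_width: 64.0
finger_force: 0.0
time: 8.8
tool_pos: [518.3, 66.5, 152.7]
tcp_rot: [-3.141, 0.0, 1.34]
contact_force: [0.0, 0.5, 0.0]
grip_width: 63.8
finger_force: 0.0
8.85 [517.90216336  66.4841753  152.09717441] [-3.13945049e+00  4.07326514e-04  1.33974301e+00] [-1.92030503e-02  4.10852738e-01  1.64076948e+00  5.88218941e-05
  1.09215036e+00  2.11823554e-01]
2699.5 [ 53. 202.] [350.9  93.2] [31.7 92.8] 83.9
5155.5 [252. 187.] [517.8  65.8] [76.5 50.2] 78.1
6433.5 [252.  87.] [536.2 141.3] [74.7 49.1] 77.0
4339.0 [396. 117.] [640.7  97. ] [162.3  19.6] 76.8
2163.5 [252.  16.] [547.5 191.3] [21.2 50.4] 76.8
7934.5 [88. 92.] [386.7 144.6] [185.9  88.8] 76.7
top 134.5 [336. 214.] z 46.5 [ 426.4 -383.7] [50.7 51.3] 0.8
top 144.0 [115. 216.] z 46.5 [401.8 478.2] [ 18.3 190.9] 76.9
top 156.0 [181. 179.] z 46.5 [552.7 219. ] [63.8 47.5] 76.9
scene 169.0 [355. 375.] z 46.5 [1059.7 -103.3] [43.4 26.5] 0.8
scene 195.0 [148. 241.] z 46.5 [ 462.8 -393.8] [53.3 51.6] 61.9
scene 143.0 [337. 191.] z 46.5 [557.6 221.5] [60.  45.3] 75.8
scene 1372.5 [458.  44.] z 46.5 [ -25.1 1632.9] [431.6 765.9] 89.9
```

View pics/w4.png

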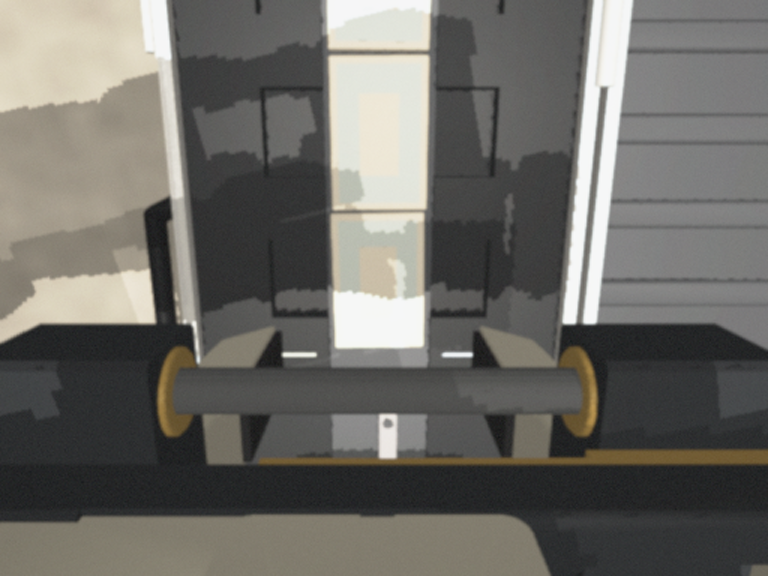

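Row plaque 3 is lying flat next to the row, measured at (517.8,65.8) with 76.5 x 50.2 mm. The line's chrome segments are at (283–316,354) and (441–473,354), and the stop's front bar is at (388,423). I'll measure the line, then move back over the stop.

```bash
cat >> h.py <<'E'
A=np.radians(76.8); Y=np.array([np.cos(A),np.sin(A)]); X=np.array([Y[1],-Y[0]])
O3=np.array([536.2,141.3])+0.3*X-76.2*Y   # third place estimate
def cs(p): p=np.atleast_2d(p)[:,:2]-O3; return np.c_[p@X,p@Y]
E
python3 - <<'E'
from h import *
c=cap('wrist'); o=get_obs(); print(o['tool_pos'],cs(o['tool_pos']),O3)
im=c['img'].astype(int)
for c0,c1 in ((190,209),(296,314)):
    s=im[228:244,c0:c1].min(2).mean(1); print(s.round())
    b=np.clip(s-np.median(s),0,None); r=(b*np.arange(228,244)).sum()/b.sum()
    w=plane(c,[[c0,r],[c1,r]],45); print(r,cs(w).round(1).tolist())
E
python3 -m pendant '{"dp":[[-0.03,0,0],[-0.07,0,0],[-0.1,0,0],[-0.1,0,0],[-0.1,0,0]],"rotation":[[0,0,0],[0,0,0],[0,0,0],[0,0,0],[0,0,0]]}' 0.0918
python3 m3.py w5|head -1
```

```text
[518.06408583  66.47225341 151.92283997] [[-0.86976238 -0.79206721]] [519.09173737  67.04478234]
[ 89.  88.  88.  88.  88.  88. 109. 175. 223. 209. 140.  94.  87.  87.
  88.  87.]
236.2595925509311 [[-54.0, -43.8], [-37.7, -43.8]]
[ 86.  86.  86.  87.  90.  92. 106. 166. 225. 223. 168. 111.  94.  92.
  92.  91.]
236.53989792107558 [[36.5, -43.9], [51.9, -43.9]]
time: 9.62
tool_pos: [495.8, -30.4, 152.8]
tcp_rot: [-3.141, -0.0, 1.339]
contact_force: [0.1, -0.2, -0.1]
grip_width: 91.8
finger_force: 0.0
9.675 [495.87169638 -30.08049165 152.8496751 ] [-3.14087013e+00 -3.77924807e-04  1.34023043e+00] [-2.15241813e-01  3.66686565e-01  1.70965406e+00  4.44385501e-04
```

View pics/w5.png

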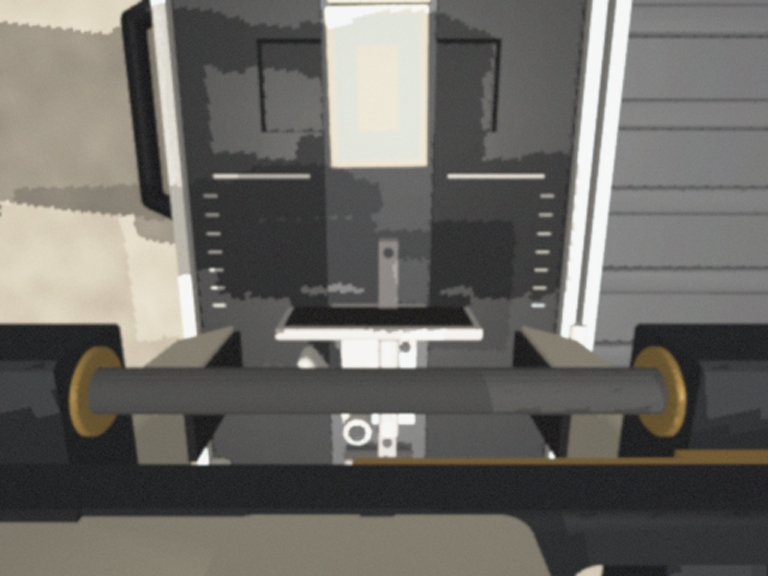

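The long line runs through (213–310,176) and (447–545,176), with tick rows below it near the rims. The stop plate's face runs from the deck edge at row 307 to its top edge at row 328, x 280–480. The lever tip is at (312,358), the pivot at (357,432) and the rib at x≈388.

Run:
```python
from h import *
c=cap('wrist'); o=get_obs(); print(o['tool_pos'],cs(o['tool_pos']))
f=lambda n,q,z: print(n,cs(plane(c,np.array(q)/1.5,z)).round(1).tolist())
f('line ends',[[213,176],[310,176],[447,176],[545,176]],45)
f('face deck',[[292,307],[468,307]],45)
f('plate top front',[[280,328],[480,328]],85)
f('plate top back',[[278,339],[482,339]],85)
f('lever tip',[[312,350],[300,360],[324,358]],80)
f('rib',[[379,345],[397,345]],83.5)
f('pivot',[[357,432]],83)
```

```text
[495.94371107 -29.96042285 152.94049351] [[ -0.38520704 -99.72809319]]
line ends [[-86.4, -43.5], [-35.8, -43.5], [35.6, -43.4], [86.8, -43.3]]
face deck [[-48.1, -114.9], [49.9, -114.8]]
plate top front [[-47.2, -113.1], [48.5, -113.0]]
plate top back [[-48.4, -118.7], [49.7, -118.6]]
lever tip [[-32.9, -126.4], [-39.0, -131.7], [-27.1, -130.6]]
rib [[0.2, -122.3], [9.0, -122.3]]
pivot [[-10.9, -169.9]]
```

```bash
python3 -m pendant '{"dp":[[-0.02,-0.009,0],[-0.035,-0.016,0],[-0.035,-0.016,0.03],[-0.035,-0.016,0.06],[-0.035,-0.016,0.08],[-0.035,-0.016,0.09],[-0.035,-0.016,0.0925],[-0.035,-0.016,0.0925]],"rotation":[[0,0,0],[0,0,0],[0,0,0],[0,0,0],[0,0,0],[0,0,0],[0,0,0],[0,0,0]]}'
python3 - <<'E'
from h import *
o=get_obs(); print(o['tool_pos'],cs(o['tool_pos']),o['tcp_rot'])
E
```

```text
time: 10.72
tool_pos: [472.7, -61.3, 61.2]
tcp_rot: [3.141, -0.0, 1.34]
contact_force: [-0.4, 0.4, -0.5]
grip_width: 92.0
finger_force: 0.0
[472.66158563 -61.30131424  61.19507286] [[ -15.89547336 -135.55741745]] [ 3.14067286e+00 -6.82035977e-05  1.33980549e+00]
```

```bash
python3 -m pendant '{"dp":[[0,0,0.001],[0,0,0.001],[0.003,0,0.001],[0.006,0,0.001]],"rotation":[[0,0,0],[0,0,0],[0,0,0],[0,0,0]]}' 0.062
python3 -m pendant '{"dp":[[0.007,0,0],[0.014,0,0],[0.021,0,0],[0.028,0,0],[0.036,0,0],[0.044,0,0],[0.052,0,0],[0.06,0,0]],"rotation":[[0,0,0],[0,0,0],[0,0,0],[0,0,0],[0,0,0],[0,0,0],[0,0,0],[0,0,0]]}'
python3 -m pendant '{"dp":[[0.003,0,0],[0.006,0,0],[0.0085,0,0],[0.0085,0,0],[0.0085,0,0]],"rotation":[[0,0,0],[0,0,0],[0,0,0],[0,0,0],[0,0,0]]}'
python3 m3.py w6 |head -1
python3 - <<'E'
from h import *
o=get_obs(); print(o['tool_pos'],cs(o['tool_pos']),o['tcp_rot'])
E
```

```text
time: 11.22
tool_pos: [474.1, -55.6, 59.9]
tcp_rot: [3.141, 0.0, 1.34]
contact_force: [1.4, -2.8, -1.3]
grip_width: 62.7
finger_force: 1.5
time: 12.22
tool_pos: [487.5, 3.5, 59.8]
tcp_rot: [3.142, -0.0, 1.34]
contact_force: [1.7, -3.4, 1.4]
grip_width: 62.2
finger_force: 1.8
time: 12.85
tool_pos: [489.1, 11.3, 59.6]
tcp_rot: [-3.141, -0.0, 1.34]
contact_force: [0.3, -2.9, 1.4]
grip_width: 61.9
finger_force: 1.3
12.9 [489.11199323  11.23221752  59.63739574] [-3.14112545e+00 -7.94016452e-05  1.33956315e+00] [-1.33923450e-01  4.87201936e-01  1.83241565e+00  1.69783812e-04
[489.11199323  11.23221752  59.63739574] [[-16.44279867 -61.18383628]] [-3.14112545e+00 -7.94016452e-05  1.33956315e+00]
```

View pics/w6.png

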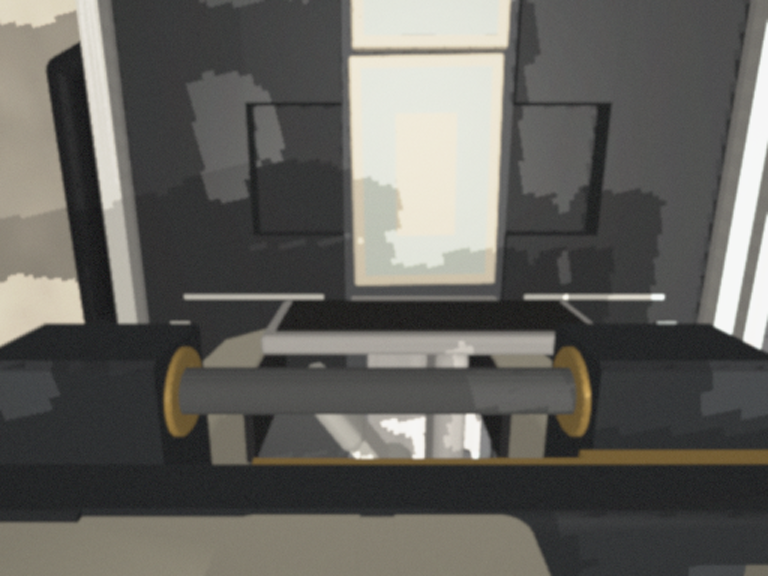

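The line is at row 297, visible at x 183–323 and 525–663. The plate's face meets the deck at about row 301, so the stop is roughly at the line, slightly behind. The lever is still open at (335,410). I'll get subpixel numbers.

```bash
cat > m4.py <<'E'
from h import *
import sys
c=cap('wrist'); o=get_obs(); t=o['tool_pos']; print(o['time'],'tcp',cs(t).round(2),t[2].round(1),'w',o['grip_width'],'face by contact',(cs(t)[0,1]+17).round(2))
g=c['img'].astype(int).min(2)
L=cs(plane(c,[[150,198],[400,198]],45))
for n,a,b in (('lineL',130,185),('mid',238,325),('lineR',385,435)):
    s=g[190:225,a:b].mean(1).round().astype(int); print(n,s.tolist())
for r in (196,197,198,199,200,201,202,203): print(r,cs(plane(c,[[160,r],[280,r],[400,r]],45))[:,1].round(2),end=' ')
E
python3 m4.py
```

```text
12.95 tcp [[-16.44 -61.18]] 59.6 w 62.05252427424909 face by contact -44.18
lineL [49, 50, 50, 49, 55, 89, 141, 169, 166, 130, 77, 51, 49, 49, 49, 49, 50, 49, 50, 50, 51, 52, 52, 53, 54, 55, 55, 56, 56, 59, 63, 68, 73, 78, 85]
mid [100, 82, 78, 78, 77, 78, 85, 104, 115, 105, 77, 45, 32, 31, 30, 31, 30, 30, 31, 31, 31, 31, 31, 31, 30, 30, 30, 31, 33, 40, 64, 96, 116, 130, 145]
lineR [54, 54, 54, 54, 55, 87, 145, 182, 184, 144, 85, 56, 54, 54, 54, 55, 55, 57, 58, 59, 61, 62, 62, 61, 59, 51, 42, 37, 37, 37, 37, 36, 37, 37, 37]
196 [-42.73 -42.7  -42.68] 197 [-43.29 -43.26 -43.24] 198 [-43.85 -43.82 -43.8 ] 199 [-44.41 -44.39 -44.36] 200 [-44.98 -44.95 -44.92] 201 [-45.54 -45.51 -45.49] 202 [-46.1  -46.08 -46.05] 203 [-46.67 -46.64 -46.62]
```

```bash
python3 -m pendant '{"dp":[[0.0005,0,0],[0.0005,0.0025,0],[0.0005,0.005,0],[0.0005,0.005,0]],"rotation":[[0,0,0],[0,0,0],[0,0,0],[0,0,0]]}' 0.055
python3 -m pendant '{"dp":[[0,0,0],[0,0.0025,0],[0,0.005,0],[0,0.005,0]],"rotation":[[0,0,0],[0,0,0],[0,0,0],[0,0,0]]}' 0.046
python3 m4.py
```

```text
time: 13.45
tool_pos: [491.8, 11.1, 59.0]
tcp_rot: [-3.136, 0.0, 1.34]
contact_force: [-6.8, -1.9, 3.0]
grip_width: 54.8
finger_force: 5.3
time: 13.95
tool_pos: [496.1, 10.2, 58.5]
tcp_rot: [-3.134, 0.0, 1.34]
contact_force: [-5.6, -0.5, -0.4]
grip_width: 46.1
finger_force: 4.4
14.0 tcp [[ -9.4  -60.63]] 58.5 w 45.87468803715586 face by contact -43.63
lineL [49, 49, 49, 49, 49, 50, 69, 114, 153, 163, 137, 93, 62, 54, 54, 53, 53, 53, 52, 53, 53, 52, 52, 52, 51, 49, 46, 44, 44, 44, 49, 58, 66, 71, 76]
mid [137, 109, 85, 77, 76, 76, 78, 88, 103, 108, 90, 58, 36, 30, 31, 31, 31, 31, 30, 30, 30, 31, 31, 31, 30, 30, 31, 31, 31, 32, 41, 66, 97, 115, 128]
lineR [52, 53, 52, 52, 53, 53, 57, 87, 139, 171, 171, 134, 81, 54, 53, 53, 53, 52, 53, 53, 52, 53, 53, 53, 52, 46, 40, 37, 36, 36, 37, 36, 36, 37, 36]
196 [-41.96 -41.79 -41.62] 197 [-42.51 -42.34 -42.17] 198 [-43.07 -42.9  -42.73] 199 [-43.63 -43.46 -43.29] 200 [-44.19 -44.01 -43.84] 201 [-44.75 -44.57 -44.4 ] 202 [-45.31 -45.13 -44.96] 203 [-45.88 -45.69 -45.52]
```

```bash
python3 -m pendant '{"dp":[[0,0,-0.001],[0,0.0025,-0.001],[0,0.004,-0.001],[0,0.004,-0.001]],"rotation":[[0,0,0],[0,0,0],[0,0,0],[0,0,0]]}' 0.036
python3 -m pendant '{"dp":[[0,0,0],[0,0.001,0],[0,0.002,0],[0,0.002,0]],"rotation":[[0,0,0],[0,0,0],[0,0,0],[0,0,0]]}' 0.028
python3 m4.py
```

```text
time: 14.5
tool_pos: [502.7, 9.0, 60.4]
tcp_rot: [-3.14, -0.0, 1.34]
contact_force: [-3.7, 1.0, -1.2]
grip_width: 36.4
finger_force: 2.0
time: 15.0
tool_pos: [504.7, 8.1, 60.8]
tcp_rot: [-3.141, -0.0, 1.34]
contact_force: [-5.4, 1.3, 1.2]
grip_width: 28.0
finger_force: 4.1
15.05 tcp [[ -0.58 -60.64]] 60.8 w 28.021810833351353 face by contact -43.64
lineL [48, 48, 48, 48, 49, 68, 112, 151, 160, 130, 81, 52, 47, 47, 47, 46, 46, 46, 46, 45, 46, 44, 44, 44, 43, 41, 38, 36, 36, 36, 36, 36, 36, 36, 36]
mid [88, 74, 70, 70, 70, 74, 86, 99, 101, 79, 47, 31, 30, 31, 30, 30, 30, 30, 30, 30, 30, 30, 30, 30, 30, 31, 31, 32, 39, 58, 84, 100, 111, 125, 133]
lineR [53, 54, 53, 53, 54, 63, 87, 111, 119, 106, 80, 60, 54, 54, 54, 54, 53, 54, 54, 54, 54, 54, 54, 57, 66, 72, 67, 55, 46, 44, 43, 44, 44, 43, 43]
196 [-42.52 -42.49 -42.45] 197 [-43.08 -43.05 -43.02] 198 [-43.65 -43.61 -43.58] 199 [-44.21 -44.18 -44.14] 200 [-44.78 -44.74 -44.71] 201 [-45.35 -45.31 -45.28] 202 [-45.92 -45.88 -45.85] 203 [-46.49 -46.45 -46.41]
```

```bash
python3 -m pendant '{"dp":[[0,-0.001,0],[0,-0.0018,0],[0,-0.0018,0],[0,-0.0018,0],[0,-0.0018,0],[0,-0.0018,0]],"rotation":[[0,0,0],[0,0,0],[0,0,0],[0,0,0],[0,0,0],[0,0,0]]}' 0.0
python3 m4.py; python3 m3.py w7|head -1
```

```text
time: 15.8
tool_pos: [503.4, 8.1, 60.7]
tcp_rot: [3.141, 0.0, 1.34]
contact_force: [-2.3, -4.9, -2.3]
grip_width: 23.9
finger_force: 34.6
15.85 tcp [[ -1.75 -60.97]] 60.7 w 23.901753774608373 face by contact -43.97
lineL [48, 48, 48, 49, 54, 87, 138, 162, 150, 111, 68, 49, 48, 48, 47, 47, 47, 47, 46, 46, 47, 45, 45, 45, 44, 42, 39, 36, 36, 36, 36, 36, 36, 36, 36]
mid [79, 71, 70, 70, 70, 75, 86, 99, 99, 78, 48, 31, 30, 30, 30, 30, 30, 30, 30, 30, 31, 30, 30, 30, 30, 31, 32, 32, 35, 51, 77, 93, 102, 113, 121]
lineR [53, 54, 54, 54, 57, 78, 110, 128, 127, 103, 72, 55, 54, 54, 54, 54, 53, 53, 54, 54, 55, 55, 57, 66, 81, 82, 69, 54, 48, 48, 47, 46, 46, 46, 46]
196 [-42.83 -42.81 -42.79] 197 [-43.39 -43.37 -43.35] 198 [-43.95 -43.93 -43.92] 199 [-44.52 -44.5  -44.48] 200 [-45.09 -45.06 -45.05] 201 [-45.65 -45.63 -45.62] 202 [-46.22 -46.2  -46.18] 203 [-46.79 -46.77 -46.75] 15.9 [503.44675347   8.07733932  60.6866838 ] [3.14120982e+00 3.94622304e-04 1.33967330e+00] [-1.36005702e-01  5.05127279e-01  1.79297400e+00 -5.74762016e-04
```

View pics/w7.png

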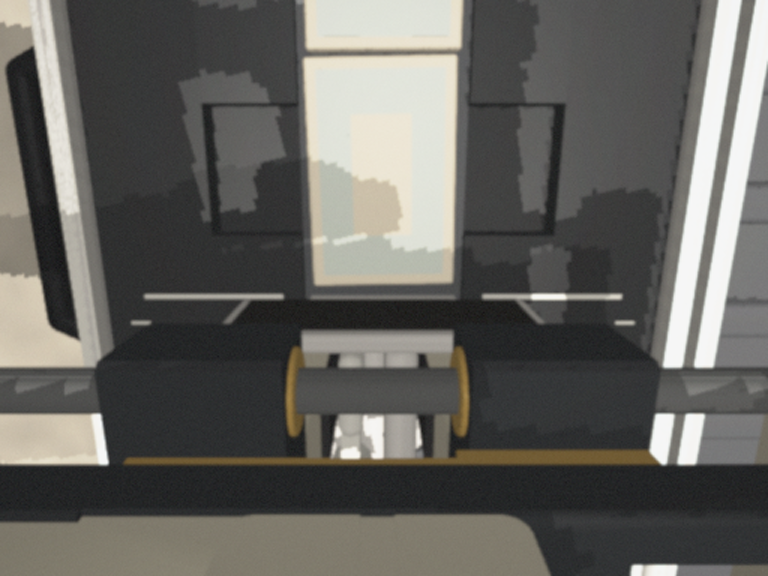

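The line is at row 297 and the plate's face edge is about 2 raw px behind it, the same offset its known bias gives. The shut lever and the rib are gripped together between the fingers at (350–420,400), with the plaque undisturbed in its place. I'll do a short settle and hand in.

```bash
python3 -m pendant '{"dp":[[0,0,0],[0,0,0],[0,0,0]],"rotation":[[0,0,0],[0,0,0],[0,0,0]]}' && python3 -c "
from plant import workorder; print(workorder.close_job())"
```

```text
time: 16.27
tool_pos: [503.4, 8.1, 60.7]
tcp_rot: [3.141, 0.0, 1.34]
contact_force: [-2.7, -4.7, -1.1]
grip_width: 23.8
finger_force: 34.6
the job is handed in; nothing more can be done
None
```

The job is handed in at 16.3 s: the plaque lies flat in the third place, the stop's face measures within about 0.5 mm of the line, and the gripper still holds the shut lever and rib together; no verdict came back.

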